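# Hold the reader's spring slide out at the index

### The arm

A 6-joint arm with a two-finger parallel gripper is mounted at the origin on a cart in front of the work surface, level with it; the furniture and walls round the work are solid. World frame = base frame: x ahead of the robot, y to its left, z up, the work surface at z = 0. Lengths are in mm, angles in degrees, forces in N, time in s.
With the tool pointing down it reaches from about 400 to 825 mm from the base axis. Payload 7 kg.
Tool frame: the origin (TCP) lies midway between the tips of the shut fingers; the grasp point (between the pads) lies 19 mm behind it (env.pinch_z is the distance from the TCP to the grasp point, in mm); z points along the fingers, x is the direction in which the jaws open and shut, and the axes are right-handed (so a half turn about z gives the same grasp; the last joint's range is limited). The gripper opens to 85 mm and grips with 20 to 120 N. Pads are 22 mm wide; open, the fingers measure 114 mm over their backs; the gripper's body (76 mm by 85 mm) begins 54 mm behind the grasp point. The pads swing forward as they close: fully open they stand 13 mm farther back than shut.
Start: joints at [85.778, 20.546, 0.682, 0, -70.136, -16.507], TCP at [238.929, 631.275, 231.302] pointing down, gripper open.
Joint ranges: [-176.03, 176.03], [-82.01, 121.73], [-58.28, 71.71], [-173.87, 95.51], [-174.79, -0.11], [-173.66, 173.66]. Speed limits (degrees/s): [136.94, 136.94, 172.46, 180, 180, 180].

### API

Orientations are given as a 3x3 rotation matrix whose columns are the frame's x, y, z axes.
In Python, from bench import env gives the robot as it stands.
- The arm moves only by the tool apply_moves, never from a script. Its argument "moves" is a list of rows, each an object with "claw": the finger opening in cm, from 0 to 8.54; "translation": the shift along the tool's x, y, z in cm, a list of three; "turn": the turn, a rotation vector about the tool's x, y, z in degrees, a list of three. A call has 1 to 10 rows; each row shifts and turns the pose as measured when the row begins, along the tool's axes as they then stand; what a row does not reach is not made up. A row lasts 1/10 s, in which the tool goes at most 50 mm and 8.59 degrees, less where a joint would pass 70% of its speed; a pose out of reach is approached as far as the arm can. A call with a gripper value outside its range is refused whole. The fingers move at their own pace and stop on an object; "force" is the grip in N (left out, the last holds). Time passes only in rows, so rows that do not move let the fingers close. It gives the time, the measured TCP pose, the force and the opening at its end, in the units of the state.
- env.state(): the state, without advancing time (a new reading comes with each control period).
- env.read_camera(name): name is "scene" or "top" or "wrist"; returns the picture (420x560x3 uint8, red, green, blue); there is no depth.
- env.camera_model(name): a dict with "fx", "fy", "cx", "cy" (pixels), "world_to_cam" (4x4, takes a point from world to camera coordinates). Camera axes: x right, y up, looking along -z (the intrinsics and any distortion apply to the point x, -y, -z); pixel columns grow to the right and rows downward; lengths in mm; the calibration is good to about 2 mm. The wrist camera is an equidistant fisheye: a pixel r from the principal point sees the ray r / f radians off the axis. A picture is of the moment at which its call begins: read the wrist's pose just before it. camera_model takes no time and is no camera call; for the wrist camera it gives the pose at the moment of the call.
- env.sign_off(): hands the job in, once; it reports no verdict.
Trained networks look in the newest picture that a camera, given by its name, has taken for a name from the list of things; names that differ only in an ending like _2 or _b are one class to them, and where a whole thing is asked for, a point or a joint stands for the part that bears it (a point fixed in the world has none). Each returns a list of dicts, best first, with "score" (0 to 1); they miss things now and then, are a little off and sometimes report something else, mostly with a low value. They report only what shows in the picture. A call takes as long as a camera call.
- env.cut_out(camera, thing): "pixels" (420x560 bool, what is visible of it) and "xy" ([column, row] in pixels, amid what is visible of it).
The state is a dict: "t": time; "q": joint angles; "dq": joint speeds; "joint_torque": joint torques, N m; "tool_pos": TCP position; "orientation": TCP orientation; "wrist_force": force on the tool from outside, world axes, zero at the start; "wrist_torque": the same for the moment, N m; "width": finger opening in mm.
Only numpy, scipy, OpenCV 4.12 (cv2) and the standard library are available. Lean on these libraries where they do the work, as an engineer would, in place of code of your own. Each camera call takes 0.05 s, during which the arm holds its last target.

### The job

On the bench reader, fold the front flap all the way down first, then pull the spring-loaded slide out by its upright post until the pointer on the slide stands level with the adjustable index on the side rail, so that a colleague can load it. The slide springs back if let go, so finish while still holding it there at rest, with the fingers on it. Leave the index where it is set, and do not disturb the other things on the bench.

Things in the scene. Friction and masses are not known exactly. Their poses are not given: they have to be found in the camera images.
- reader: small bench reader, fixed to the bench; grey base plate 265 x 165 mm, 12 mm thick; white housing at its back (130 wide, 95 deep, top at z 100 mm, front face at x +20). Origin on the bench surface; its -x is the front, the direction in which flap opens and slide pulls out; all offsets given here are in this frame, z above the bench. The timer lies on the housing
- flap (a joint): front flap, white plate 90 mm wide (y), 8 mm thick, hinged at the bottom: 0 upright and closed, 1.55 rad folded flat down toward -x (its stop). A stiff hinge (about 0.12 N m) keeps it wherever it is left. Starts closed or slightly ajar; fully down means beyond 1.35
- flap_hinge (a point): hinge line of the flap, at x -79, y 0, z 18 mm; it turns with the flap. Closed, the flap's outer (front) face lies on the hinge line and its inner face 8 mm behind it; the plate reaches 72 mm above the hinge line. Folded down, its upper side is at z 26 mm
- flap_tab (a point): top centre of the tab, a 30 mm wide piece in the middle of the flap's top edge, 8 mm thick, 16 mm taller than the plate; 88 mm from the hinge line. Closed, 38 mm free lie between the flap and the post behind it
- slide (a joint): how far the slide (aluminium bar 40 mm wide in y, z 34 to 48 mm, running along x into the housing, a black post upright on it) is pulled out toward -x (m): 0 home, stop at 0.105. A spring pulls it home with 3 N at home, rising by 0.5 N per 10 mm
- post (a point): on the post's axis, z 80 mm: the height to grip. The post is 16 mm across from z 54 to 96 mm, with a 22 mm head up to z 104 mm; when home its axis is at x -25, y 0. The slide's pointer, a small steel arm at z 39 to 45 mm, stands out from the bar toward -y in line with the post axis, its tip at y -56
- index_tip (a point): tip of the index's pointer, at y -60, z 42 mm; x, y, z parallel to the reader's. The index is a small black block with a steel arm on a rod at the right (-y) side of the reader, top at z 53 mm; it stands between x -65 and -110 and is held by friction of 8 N. The mark is met when post has the same reader x as this tip, within 5 mm
- timer: lab timer 68 x 66 x 18 mm, loose on top of the housing; bystander
- cup: specimen cup with screw lid, 56 mm across, 54 mm tall, loose on the bench; bystander, origin under its centre
- cartridge: test cartridge 36 x 36 x 56 mm, loose on the bench; bystander, origin under its centre
- pen: marker pen 139 mm long, 13 mm thick, loose on the bench; bystander, origin under its centre

How it is judged (in metres and radians):
On the way, in this order (a step that is already met when the one before it is completed fails the run):
1. the flap is folded fully down (value of joint flap above 1.35 rad), for 0.2 s.
2. the slide is held by the fingers with its pointer level with the index (x of post in the frame of index_tip between -0.005 and 0.005 m and contact force between the fingers and slide above 2 N), for 0.3 s.
At the end, for the whole second after the job is handed in: The fingers hold the slide (more than 2 N of contact), its post and pointer within 5 mm of the index tip along the reader's x, still (under 10 mm/s); the flap is down beyond 1.35 rad; the index is within 6 mm of where it was set (all of step 2 and velocity of joint slide between -0.01 and 0.01 m/s and value of joint flap above 1.35 rad and distance of index_tip from where it was at the start of the episode below 0.006 m); the arm keeps its last pose, push and grip.
It fails at once if the slide is pulled out more than 15 mm while the flap is not down (value of joint slide above 0.015 m and value of joint flap below 1.2 rad).
It fails at once if the index is shifted more than 6 mm (distance of index_tip from where it was at the start of the episode above 0.006 m).
It fails at once if the timer, cup, cartridge or pen is shifted more than 30 mm (distance of any of timer, cup, cartridge, pen from where it was at the start of the episode above 0.03 m).
It also fails if it takes over 45 s, if anything falls off the work surface, if the arm or the gripper's body presses on something with over 40 N, if the wrist force passes 120 N, or if a joint passes its speed limit or range.

## Working session

There is one attempt and no reset: what is moved stays moved. The work goes in short steps, Python scripts to look and compute and a tool call to move; the robot and the scene stay as the last step left them, time stands still between calls to the robot, and variables do not carry over. Pictures are saved under pics/ and viewed, and the job is handed in when it is done.

Besides the shell and the picture viewer there is one more tool, called after "Call:" by a JSON object that holds its "fn" and its "kwargs". apply_moves: Moves the arm, as the interface text tells. Its arguments: {"type":"object","properties":{"moves":{"type":"array","items":{"type":"object","properties":{"claw":{"type":"number"},"translation":{"type":"array","items":{"type":"number"}},"turn":{"type":"array","items":{"type":"number"}}}}},"force":{"type":"number"}},"required":["moves"]}

```bash
ls; mkdir -p pics; python3 - <<'E'
from bench import env
import cv2
s=env.state();print(s)
for c in["scene","top","wrist"]:
    im=env.read_camera(c);cv2.imwrite(f"pics/{c}0.png",im[:,:,::-1])
    m=env.camera_model(c);print(c,m)
E
```

```text
pics
{'t': 0.0, 'q': array([ 8.57765126e+01,  2.05926374e+01,  6.33028345e-01, -1.91414690e-02,
       -7.01364041e+01, -1.65065092e+01]), 'dq': array([ 0.02898663, -0.03581196,  0.0658773 ,  0.03529974,  0.08155972,
        0.0915525 ]), 'joint_torque': array([-7.63444750e-04, -5.83319843e+01,  2.93430734e+01,  6.93659887e+00,
       -5.78459367e-03,  1.03677920e-05]), 'tool_pos': array([238.78978419, 630.82825581, 230.34753529]), 'orientation': array([[-3.54070577e-01, -9.35218603e-01, -4.36764242e-04],
       [-9.35217168e-01,  3.54070803e-01, -1.64803612e-03],
       [ 1.69591951e-03, -1.75051682e-04, -9.99998547e-01]]), 'wrist_force': array([-0.24792204,  0.09590051,  0.45725598]), 'wrist_torque': array([ 0.00866655,  0.06550688, -0.06595447]), 'width': 85.3499272251197}
scene {'fx': 493.5322402307856, 'fy': 493.5322402307856, 'cx': 286.232542948155, 'cy': 212.5793195851482, 'world_to_cam': array([[ 6.99712591e-01, -7.14199606e-01,  1.79224031e-02,
        -5.38361659e+02],
       [ 5.26036061e-01,  5.32016171e-01,  6.63509500e-01,
        -2.53636231e+02],
       [-4.83413232e-
[... 383 characters left out ...]
 -5.84062130e-03,  1.54975162e-01,
        -5.47393860e+02],
       [-1.54998168e-01, -3.71424221e-03,  9.87907775e-01,
        -8.91234917e+02],
       [ 0.00000000e+00,  0.00000000e+00,  0.00000000e+00,
         1.00000000e+00]])}
wrist {'fx': 325.19226210127806, 'fy': 325.19226210127806, 'cx': 275.2033753532515, 'cy': 206.92231272519032, 'world_to_cam': array([[-3.53958925e-01, -9.35256904e-01,  2.75723213e-03,
         6.74013338e+02],
       [ 8.86719699e-01, -3.36523956e-01, -3.16985491e-01,
         4.22018728e+01],
       [ 2.97390744e-01, -1.09754952e-01,  9.48426379e-01,
        -3.81437376e+02],
       [ 0.00000000e+00,  0.00000000e+00,  0.00000000e+00,
         1.00000000e+00]])}
```

View pics/scene0.png

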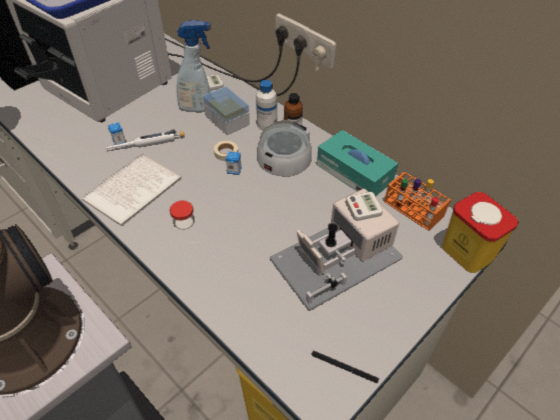

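View pics/top0.png

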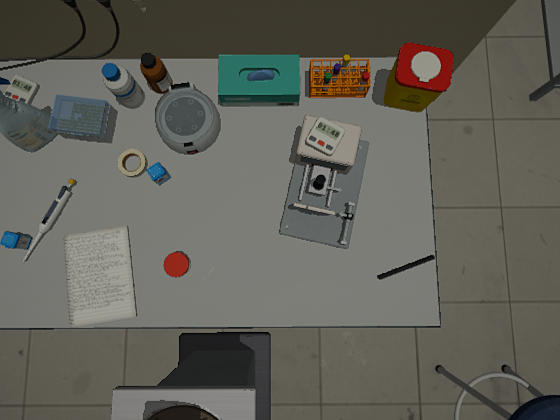

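View pics/wrist0.png

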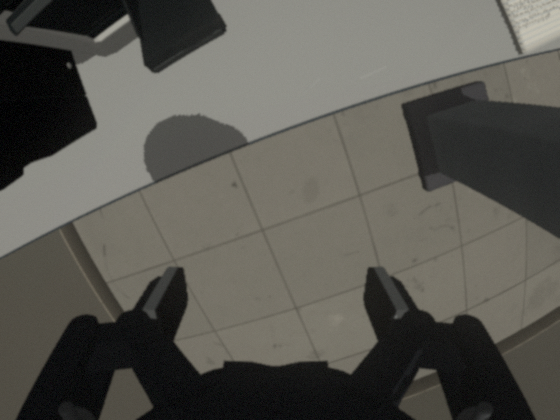

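```bash
cat > h.py <<'E'
from bench import env
import numpy as np, cv2
def ray(m,u,v):
    W=np.array(m['world_to_cam']);R=W[:3,:3];t=W[:3,3]
    d=np.array([(u-m['cx'])/m['fx'],-(v-m['cy'])/m['fy'],-1.])
    return -R.T@t, R.T@d
def onz(m,u,v,z):
    o,d=ray(m,u,v);k=(z-o[2])/d[2];return o+k*d
def proj(m,P):
    W=np.array(m['world_to_cam']);c=(W[:3,:3]@np.atleast_2d(P).T).T+W[:3,3]
    return np.c_[m['cx']+m['fx']*c[:,0]/-c[:,2], m['cy']-m['fy']*c[:,1]/-c[:,2]]
E
python3 - <<'E'
import cv2
a=cv2.imread("pics/top0.png")[105:260,265:385];cv2.imwrite("pics/topz.png",cv2.resize(a,None,fx=4.5,fy=3.8 and 4.5*600/697.5 if 0 else 3.85,interpolation=2) if 0 else cv2.resize(a,None,fx=3.8,fy=3.8,interpolation=2))
a=cv2.imread("pics/scene0.png")[185:305,265:410];cv2.imwrite("pics/scenez.png",cv2.resize(a,None,fx=5,fy=5,interpolation=2))
E
```

```text
(no output)
```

View pics/topz.png

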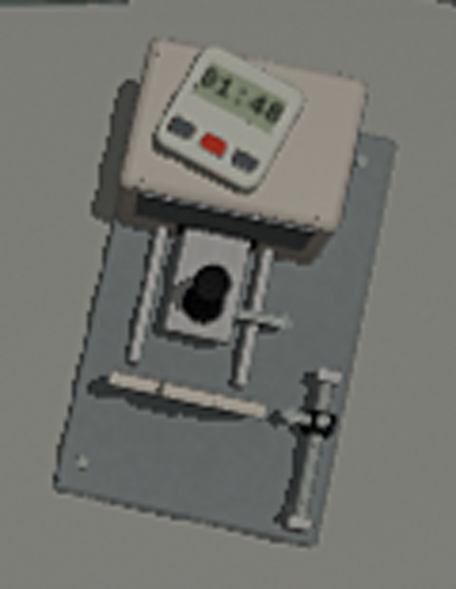

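View pics/scenez.png

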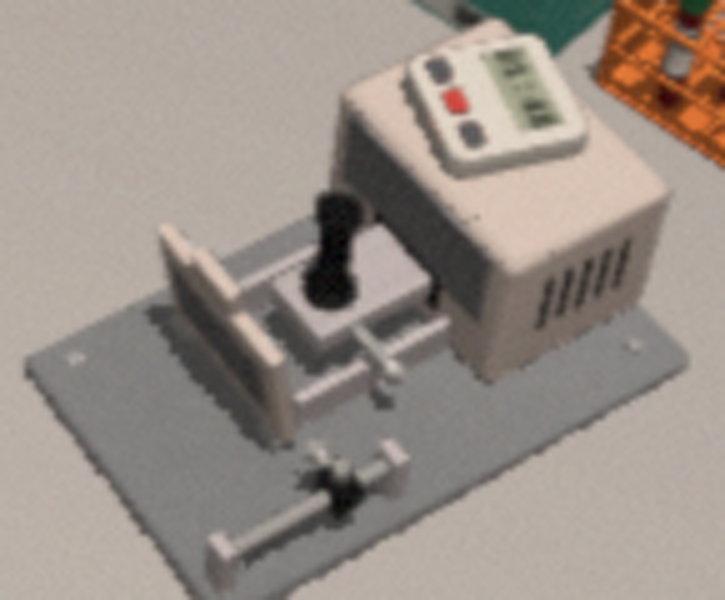

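```bash
cat > fit.py <<'E'
from h import *
from scipy.optimize import least_squares
T=env.camera_model('top');S=env.camera_model('scene')
zt=lambda u,v:(u/3.8+265,v/3.8+105)
zs=lambda u,v:(u/5+265,v/5+185)
C=[('t',(20,65,100),zt(120,190)),('t',(20,-65,100),zt(326,233)),('t',(115,-65,100),zt(368,86)),('t',(115,65,100),zt(150,40)),
('t',(-25,0,104),zt(213,277)),('t',(-25,-54,42),zt(287,322)),
('s',(20,65,100),zs(343,92)),('s',(20,-65,100),zs(507,272)),('s',(115,-65,100),zs(670,190)),('s',(-25,0,104),zs(340,203)),('s',(-25,-54,42),zs(388,372)),('s',(20,-65,12),zs(490,380))]
def tf(p,P):
    c,s=np.cos(p[2]),np.sin(p[2]);P=np.asarray(P,float)
    return np.array([p[0]+c*P[0]-s*P[1],p[1]+s*P[0]+c*P[1],P[2]])
def res(p):
    r=[]
    for k,P,uv in C:
        r+=list(proj(T if k=='t' else S,tf(p,P))[0]-np.array(uv))
    return np.array(r)
f=least_squares(res,[600,-300,-.2],loss='soft_l1')
if __name__=='__main__':
    p=f.x;print(p,np.degrees(p[2]));print(res(p).reshape(-1,2).round(1))
    c,s=np.cos(p[2]),np.sin(p[2])
    def inv(w): d=w[:2]-p[:2];return c*d[0]+s*d[1],-s*d[0]+c*d[1]
    for n,u in [('FL',zt(55,487)),('FR',zt(316,543)),('BR',zt(396,143))]: print(n,inv(onz(T,*u,12)))
    print('FLs',inv(onz(S,*zs(28,368),12)))
    for n,q in[('idx tip t',onz(T,*zt(268,412),42)),('idx block t',onz(T,*zt(320,418),53)),('idx tip s',onz(S,*zs(315,447),42)),('idx block s',onz(S,*zs(340,477),53))]:print(n,inv(q))
    for n,q in[('tab L t',onz(T,*zt(160,383),90)),('flap L',onz(T,*zt(112,376),90)),('flap R',onz(T,*zt(265,410),90)),('flap Ls',onz(S,*zs(165,228),90)),('flap Rs',onz(S,*zs(285,352),90))]:print(n,inv(q))
    for n in ['cup','pen','cartridge','timer']:
        r=env.cut_out('top',n); 
        for x in r[:2]:print(n,x['score'],x['xy'],onz(T,*x['xy'],20))
E
python3 fit.py
```

```text
[ 6.23423146e+02 -3.09104135e+02 -2.30832654e-01] -13.225736857683668
[[-1.3 -1.7]
 [ 3.2 -0.1]
 [ 0.6 -2.4]
 [ 0.1 -2.8]
 [-0.6  1.2]
 [ 0.3  0.6]
 [-2.7 -1.9]
 [-0.1 -0.1]
 [ 0.8 -1.2]
 [-1.3  1.1]
 [ 1.   1.2]
 [-2.1  2.3]]
FL (np.float64(-149.0491380951322), np.float64(61.33458873221828))
FR (np.float64(-146.90061715328892), np.float64(-100.74707159032766))
BR (np.float64(111.64805228514338), np.float64(-100.24314737220796))
FLs (np.float64(-148.67151445309676), np.float64(54.39067896896242))
idx tip t (np.float64(-79.82197857126687), np.float64(-52.9653412545277))
idx block t (np.float64(-78.38393510498935), np.float64(-82.33525618708606))
idx tip s (np.float64(-75.91685464290647), np.float64(-65.81830183731063))
idx block s (np.float64(-80.95936094031985), np.float64(-89.53806793729846))
tab L t (np.float64(-85.44647445901812), np.float64(15.06181541032604))
flap L (np.float64(-87.58476462437686), np.float64(42.44910447493168))
flap R (np.float64(-87.32573919151336), np.float64(-46.03801030912492))
flap Ls (np.float64(-87.10936343499924), np.float64(38.76281972021762))
flap Rs (np.float64(-81.07448937857318), np.float64(-44.54029963281878))
cup 0.91 [177.9, 264.0] [422.43011942  16.63907646  20.        ]
pen 0.76 [405.9, 268.2] [ 410.24078242 -501.66923731   20.        ]
cartridge 0.75 [157.4, 171.9] [638.21327796  71.96404923  20.        ]
timer 0.75 [323.3, 135.8] [ 724.26705689 -321.47681057   20.        ]
```

```bash
cat >> h.py <<'E'
Pr=[623.4,-309.1,-0.2308]
def goal(P,yaw=None,verbose=True,Pr=Pr):
    "tool delta (cm) and turn (deg) to put the TCP at reader point P, tool x=-reader y, pointing down"
    s=env.state();R=s['orientation'];c,sn=np.cos(Pr[2]),np.sin(Pr[2])
    w=np.array([Pr[0]+c*P[0]-sn*P[1],Pr[1]+sn*P[0]+c*P[1],P[2]])
    G=np.array([[sn,-c,0],[-c,-sn,0],[0,0,-1.]]) 
    tv=np.degrees(cv2.Rodrigues(R.T@G)[0].ravel())
    print('t',s['t'],'w',s['width'],'F',s['wrist_force'].round(1),'delta now-axes cm',(R.T@(w-s['tool_pos'])/10).round(2),'goal-axes',(G.T@(w-s['tool_pos'])/10).round(2),'turn',tv.round(2))
    d=s['tool_pos']-np.array([Pr[0],Pr[1],0]);print('reader pos',c*d[0]+sn*d[1],-sn*d[0]+c*d[1],d[2])
E
python3 - <<'E'
from h import *
s=env.state();m=env.camera_model('wrist');W=m['world_to_cam'];o=-W[:3,:3].T@W[:3,3]
print(s['orientation'].T@(o-s['tool_pos']), s['orientation'].T@(-W[2,:3]))
goal([-120,0,240])
E
```

```text
[  -0.21001845  -80.89304568 -142.68276597] [0.00145707 0.31708591 0.9483957 ]
t 0.35 w 85.50554033728581 F [0.2 0.2 0.4] delta now-axes cm [ 75.9  -57.35  -0.86] goal-axes [ 82.74 -46.94  -0.89] turn [ 0.   -0.02 -7.51]
reader pos -589.4178307503084 827.4211773108908 231.09071710427006
```

Call:
{"fn": "apply_moves", "kwargs": {"moves": [{"claw": 0,"translation": [0,0,0],"turn": [0,0,-7.5]},{"claw": 0,"translation": [4.1,-2.3,-0.3],"turn": [0,0,0]},{"claw": 0,"translation": [4.1,-2.3,-0.3],"turn": [0,0,0]},{"claw": 0,"translation": [4.1,-2.3,0],"turn": [0,0,0]},{"claw": 0,"translation": [4.1,-2.3,0],"turn": [0,0,0]},{"claw": 0,"translation": [4.1,-2.3,0],"turn": [0,0,0]},{"claw": 0,"translation": [4.1,-2.3,0],"turn": [0,0,0]},{"claw": 0,"translation": [4.1,-2.3,0],"turn": [0,0,0]},{"claw": 0,"translation": [4.1,-2.3,0],"turn": [0,0,0]},{"claw": 0,"translation": [4.1,-2.3,0],"turn": [0,0,0]}]}}

```text
t: 1.35
tool_pos: [359.7, 214.9, 235.7]
orientation: [[-0.216, -0.976, 0.002], [-0.976, 0.216, -0.001], [0.001, -0.002, -1.0]]
wrist_force: [0.8, -0.4, 0.3]
width: -0.2
```

```bash
python3 - <<'E'
from h import *
goal([-120,0,240])
E
```

```text
t 1.35 w -0.22449261668434 F [ 0.8 -0.4  0.3] delta now-axes cm [ 45.31 -25.08  -0.35] goal-axes [ 44.98 -25.66  -0.43] turn [-0.11 -0.03  0.74]
reader pos -376.60465785042027 449.80489663597456 235.73320969379733
```

Call:
{"fn": "apply_moves", "kwargs": {"moves": [{"claw": 0,"translation": [4.1,-2.3,0],"turn": [0,0,0.7]},{"claw": 0,"translation": [4.1,-2.3,0],"turn": [0,0,0]},{"claw": 0,"translation": [4.1,-2.3,0],"turn": [0,0,0]},{"claw": 0,"translation": [4.1,-2.3,0],"turn": [0,0,0]},{"claw": 0,"translation": [4.1,-2.3,0],"turn": [0,0,0]},{"claw": 0,"translation": [4.1,-2.3,0],"turn": [0,0,0]},{"claw": 0,"translation": [4.1,-2.3,0],"turn": [0,0,0]},{"claw": 0,"translation": [4.1,-2.3,0],"turn": [0,0,0]},{"claw": 0,"translation": [4.1,-2.3,0],"turn": [0,0,0]},{"claw": 0,"translation": [4.1,-2.3,0],"turn": [0,0,0]}]}}

```text
t: 2.35
tool_pos: [493.0, -256.4, 240.7]
orientation: [[-0.225, -0.974, 0.015], [-0.974, 0.225, 0.005], [-0.008, -0.014, -1.0]]
wrist_force: [1.1, 0.4, 0.7]
width: -0.3
```

Call:
{"fn": "apply_moves", "kwargs": {"moves": [{"claw": 0,"translation": [2,-1.2,0],"turn": [0,0,0]},{"claw": 0,"translation": [0,0,0],"turn": [0,0,0]},{"claw": 0,"translation": [0,0,0],"turn": [0,0,0]}]}}

```text
t: 2.65
tool_pos: [500.5, -285.5, 238.9]
orientation: [[-0.232, -0.973, 0.013], [-0.973, 0.232, 0.004], [-0.007, -0.011, -1.0]]
wrist_force: [-1.1, 0.1, -0.8]
width: -0.2
```

```bash
python3 - <<'E'
from h import *
goal([-120,0,240])
m=env.camera_model('wrist');im=env.read_camera('wrist')
np.savez('w1.npz',**{k:np.array(v) for k,v in m.items()});cv2.imwrite('pics/w1.png',im[:,:,::-1])
cv2.imwrite('pics/w1b.png',cv2.resize(im[:,:,::-1],(800,600),interpolation=2))
E
```

```text
t 2.65 w -0.16686860201687645 F [-1.1  0.1 -0.8] delta now-axes cm [-0.52 -0.51 -0.1 ] goal-axes [-0.51 -0.51 -0.11] turn [-0.65  0.4  -0.19]
reader pos -125.08311779281765 -5.1481448683063 238.91126063899085
```

View pics/w1b.png

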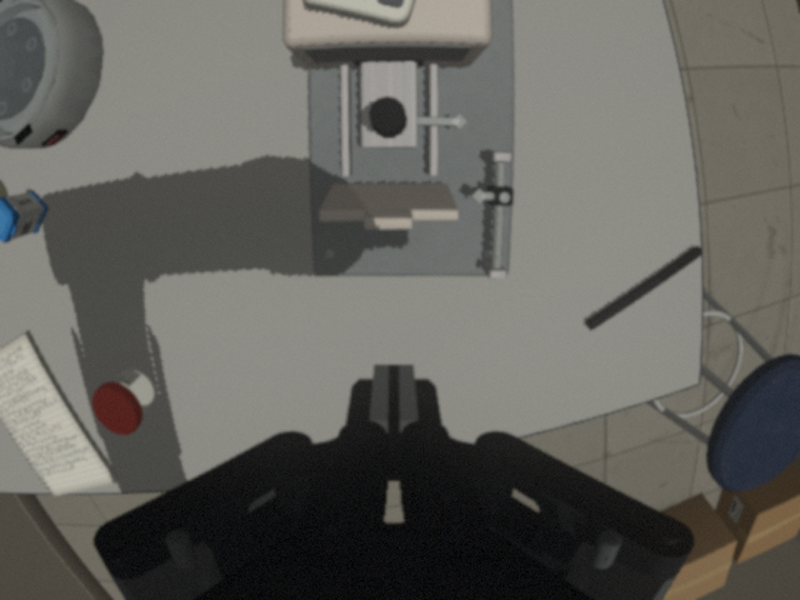

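```bash
python3 - <<'E'
import cv2
a=cv2.imread("pics/w1.png")[25:200,205:370];cv2.imwrite("pics/w1z.png",cv2.resize(a,None,fx=3.4,fy=3.4,interpolation=2))
E
```

```text
(no output)
```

View pics/w1z.png

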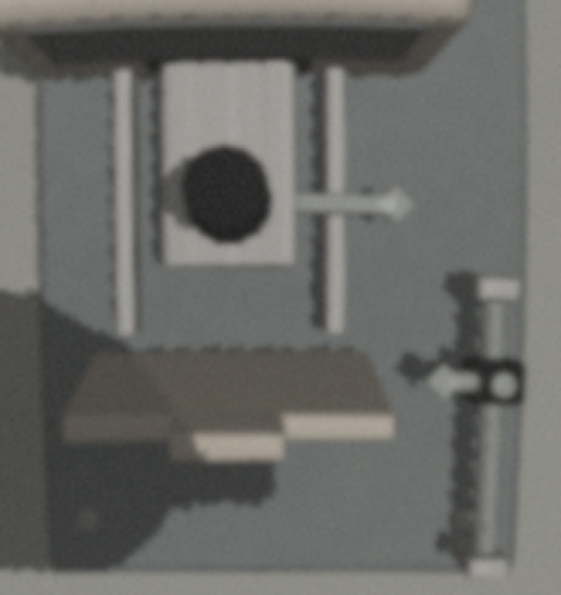

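```bash
cat >> h.py <<'E'
def fray(m,u,v):
    W=np.array(m['world_to_cam']);R=W[:3,:3];t=W[:3,3]
    n=np.array([[ (u-m['cx'])/m['fx'],(v-m['cy'])/m['fy'] ]]);r=np.hypot(*n[0]);e=n[0]/max(r,1e-9)
    d=np.array([np.sin(r)*e[0],-np.sin(r)*e[1],-np.cos(r)]);return -R.T@t,R.T@d
def fonz(m,u,v,z):
    o,d=fray(m,u,v);return o+(z-o[2])/d[2]*d
E
python3 - <<'E'
from h import *
m=dict(np.load('w1.npz'))
z=lambda u,v:(u/3.4+205-.35,v/3.4+25-.35)
g=lambda u,v,h:fonz(m,*z(u,v),h)
pt=g(411,205,42);it=g(428,380,42);po=g(228,193,104);FL=g(50,570,12);FR=g(515,568,12)
bl=g(163,205,48);br=g(295,205,48);bc=(bl+br)/2;print('barw',np.linalg.norm(bl-br))
y1=(FL-FR);print('plate w',np.linalg.norm(y1),'yaw plate',np.degrees(np.arctan2(-y1[0],y1[1])))
y2=bl-pt
for n,p in dict(pt=pt,it=it,po=po,bc=bc,FL=FL,FR=FR).items():print(n,p.round(1))
rs1=g(497,288,50);rs2=g(488,568,50);d=rs1-rs2;print('rod yaw',np.degrees(np.arctan2(d[1],d[0])))
r1=g(124,70,40);r2=g(125,330,40);d=r1-r2;print('rail yaw',np.degrees(np.arctan2(d[1],d[0])))
for yaw in(-13.2,-14):
  c,s=np.cos(np.radians(yaw)),np.sin(np.radians(yaw));ex=np.array([c,s,0]);ey=np.array([-s,c,0])
  print(yaw,'index-pointer x',ex@(it-pt),'y',ey@(it-pt),'post-pt',ex@(po-pt),ey@(po-pt),'bar-pt',ey@(bc-pt))
  L=g(65,415,0);
  for h in(80,86,90):
    A=g(65,417,h);B=g(392,412,h);print(h,'flap w',ey@(A-B),'x rel ptr',ex@(A-pt),ex@(B-pt), 'mid y rel ptr',ey@((A+B)/2-pt))
E
```

```text
barw 39.14311424684191
plate w 164.0118397186833 yaw plate -12.994457258088028
pt [ 587.9 -358.5   42. ]
it [ 533.6 -352.1   42. ]
po [ 598.7 -305.1  104. ]
bc [ 599.5 -304.6   48. ]
FL [ 495.  -214.3   12. ]
FR [ 458.1 -374.1   12. ]
rod yaw -12.703906920841321
rail yaw -13.537448959192115
-13.2 index-pointer x -54.28526437603427 y -6.098897755322334 post-pt -1.6926304917941515 54.519037157993466 bar-pt 55.14474569611791
80 flap w 90.3385267441934 x rel ptr -60.85520790060619 -59.83792088238559 mid y rel ptr 55.185700005001735
86 flap w 88.54698130849208 x rel ptr -60.09444397964061 -59.09733125449268 mid y rel ptr 55.08473570568274
90 flap w 87.35261768469114 x rel ptr -59.587268032330186 -58.60360483589734 mid y rel ptr 55.0174261728034
-14 index-pointer x -54.19481895577921 y -6.856243910197852 post-pt -2.453670129676551 54.49009004866075 bar-pt 55.12519036184035
80 flap w 90.31551736199594 x rel ptr -62.250450075526444 -59.97193941639065 mid y rel ptr 54.33775110933959
86 flap w 88.52442823607893 x rel ptr -61.47584368879333 -59.242519236680025 mid y rel ptr 54.2472777361167
90 flap w 87.33036881880088 x rel ptr -60.9594394309712 -58.756239116872884 mid y rel ptr 54.18696215396808
```

```bash
sed -i 's/^Pr=.*/Pr=[623.5,-310.3,-0.2304]/' h.py; python3 - <<'E'
from h import *
goal([-60,0,130])
E
```

```text
t 2.7 w 0.40532985252521975 F [-0.3  0.1  0.3] delta now-axes cm [-0.31 -6.43 10.97] goal-axes [-0.36 -6.56 10.9 ] turn [-0.65  0.4  -0.17]
reader pos -125.57334704910171 -3.6205339380224046 238.97235223282664
```

Call:
{"fn": "apply_moves", "kwargs": {"moves": [{"claw": 0,"translation": [-0.3,-3.3,0],"turn": [-0.6,0.4,-0.2]},{"claw": 0,"translation": [0,-3.3,1.5],"turn": [0,0,0]},{"claw": 0,"translation": [0,0,4],"turn": [0,0,0]},{"claw": 0,"translation": [0,0,4],"turn": [0,0,0]},{"claw": 0,"translation": [0,0,1],"turn": [0,0,0]},{"claw": 0,"translation": [0,0,0],"turn": [0,0,0]}]}}

```text
t: 3.3
tool_pos: [569.5, -291.3, 137.0]
orientation: [[-0.22, -0.976, 0.009], [-0.976, 0.22, -0.002], [0.0, -0.009, -1.0]]
wrist_force: [0.5, -0.5, -0.1]
width: 0.1
```

```bash
python3 - <<'E'
from h import *
goal([-60,0,88])
im=env.read_camera('wrist')
cv2.imwrite('pics/w2.png',cv2.resize(im[:,:,::-1],(800,600),interpolation=2))
E
```

```text
t 3.3 w 0.07259653124274752 F [ 0.5 -0.5 -0.1] delta now-axes cm [0.61 0.36 4.9 ] goal-axes [0.62 0.31 4.9 ] turn [-0.51 -0.01  0.51]
reader pos -56.8636525214463 6.156570360220927 137.049318786484
```

View pics/w2.png

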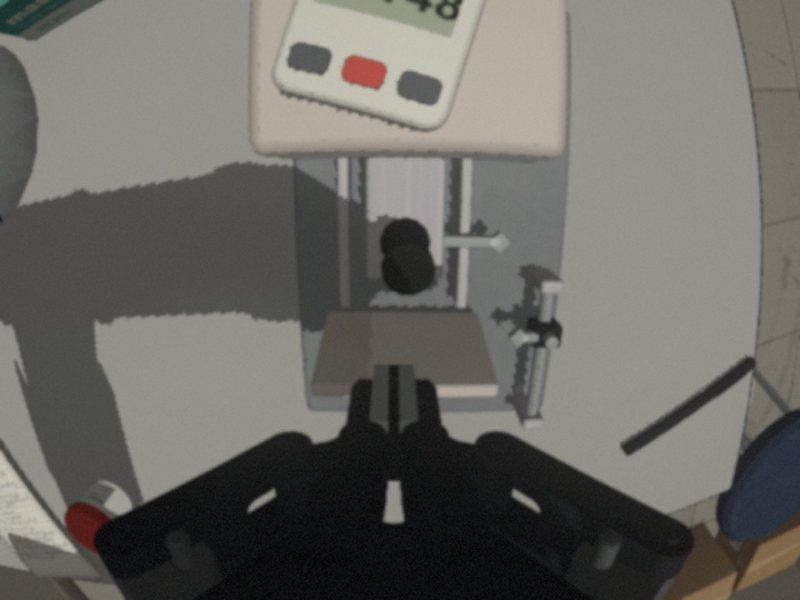

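Call:
{"fn": "apply_moves", "kwargs": {"moves": [{"claw": 0,"translation": [0.6,0.2,0],"turn": [-0.5,0,0.5]},{"claw": 0,"translation": [0,0,1],"turn": [0,0,0]},{"claw": 0,"translation": [0,0,1.5],"turn": [0,0,0]},{"claw": 0,"translation": [0,0,1.5],"turn": [0,0,0]},{"claw": 0,"translation": [0,0,1],"turn": [0,0,0]},{"claw": 0,"translation": [0,0,0],"turn": [0,0,0]}]}}

```text
t: 3.95
tool_pos: [569.5, -298.1, 91.6]
orientation: [[-0.229, -0.973, 0.011], [-0.974, 0.228, -0.003], [0.0, -0.012, -1.0]]
wrist_force: [-0.1, -0.3, 0.7]
width: 0.2
```

```bash
python3 - <<'E'
from h import *
goal([-88,0,87])
im=env.read_camera('wrist')
cv2.imwrite('pics/w3.png',cv2.resize(im[:,:,::-1],(800,600),interpolation=2))
im=env.read_camera('scene')
cv2.imwrite('pics/s3.png',cv2.resize(im[165:325,235:445,::-1],None,fx=3.7,fy=3.7,interpolation=2))
E
```

```text
t 3.95 w 0.1815767937114541 F [-0.1 -0.3  0.7] delta now-axes cm [-0.04  3.27  0.42] goal-axes [-0.04  3.26  0.46] turn [-0.66 -0.02 -0.01]
reader pos -55.39892780687357 -0.4169370996790658 91.62764110686055
```

View pics/w3.png

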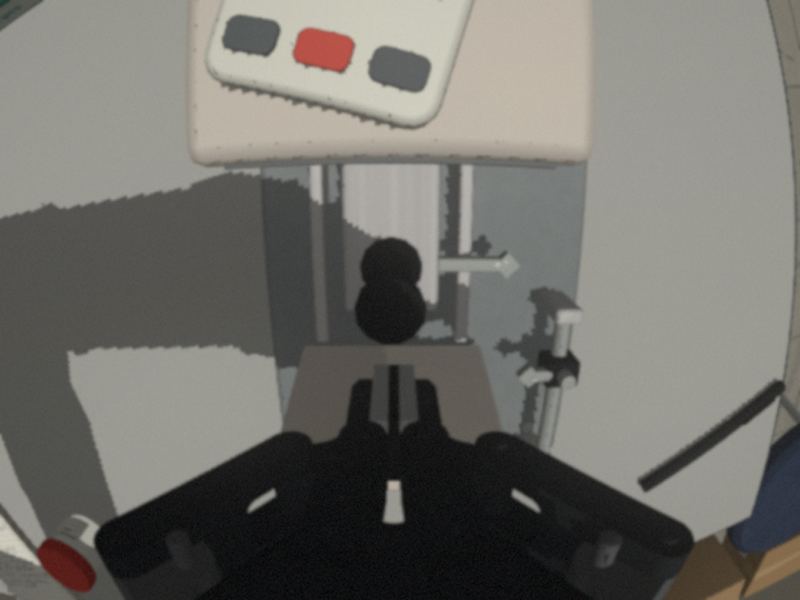

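View pics/s3.png

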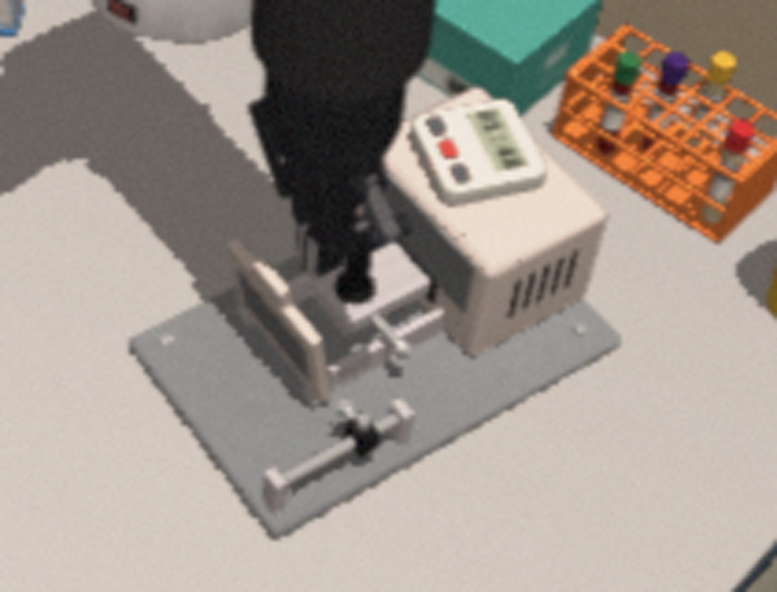

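Call:
{"fn": "apply_moves", "kwargs": {"moves": [{"claw": 0,"translation": [0,1.5,0.2],"turn": [-0.6,0,0]},{"claw": 0,"translation": [0,1.5,0.3],"turn": [0,0,0]},{"claw": 0,"translation": [0,1.2,0.3],"turn": [0,0,0]},{"claw": 0,"translation": [0,1.2,0.6],"turn": [0,0,0]},{"claw": 0,"translation": [0,0,0],"turn": [0,0,0]}]}}

```text
t: 4.55
tool_pos: [516.8, -285.9, 81.1]
orientation: [[-0.228, -0.974, 0.008], [-0.974, 0.228, -0.003], [0.001, -0.009, -1.0]]
wrist_force: [-0.3, -0.5, 0.3]
width: 0.1
```

```bash
python3 - <<'E'
from h import *
goal([-124,0,64])
E
```

```text
t 4.55 w 0.11215696108344281 F [-0.3 -0.5  0.3] delta now-axes cm [-0.07  1.47  1.7 ] goal-axes [-0.06  1.46  1.71] turn [-0.49 -0.06  0.05]
reader pos -109.41020262973682 -0.6451162942063213 81.12904783599332
```

Call:
{"fn": "apply_moves", "kwargs": {"moves": [{"claw": 0,"translation": [0,0.8,0.7],"turn": [-0.5,0,0]},{"claw": 0,"translation": [0,0.7,1.0],"turn": [0,0,0]},{"claw": 0,"translation": [0,0.5,0.8],"turn": [0,0,0]},{"claw": 0,"translation": [0,0.5,0.8],"turn": [0,0,0]},{"claw": 0,"translation": [0,0.3,0.7],"turn": [0,0,0]},{"claw": 0,"translation": [0,0.2,0.6],"turn": [0,0,0]},{"claw": 0,"translation": [0,0,0],"turn": [0,0,0]}]}}

```text
t: 5.25
tool_pos: [486.2, -279.0, 31.9]
orientation: [[-0.227, -0.974, 0.0], [-0.974, 0.227, -0.002], [0.001, -0.001, -1.0]]
wrist_force: [-0.3, 0.0, 0.4]
width: -0.3
```

```bash
python3 - <<'E'
from h import *
goal([-140,0,28])
im=env.read_camera('scene')
cv2.imwrite('pics/s4.png',cv2.resize(im[165:325,235:445,::-1],None,fx=3.7,fy=3.7,interpolation=2))
E
```

```text
t 5.25 w -0.2754834725794653 F [-0.3  0.   0.4] delta now-axes cm [-0.09 -0.08  0.39] goal-axes [-0.09 -0.08  0.39] turn [-0.03 -0.08  0.08]
reader pos -140.8011270217783 -0.8848846180361534 31.909011178860766
```

View pics/s4.png

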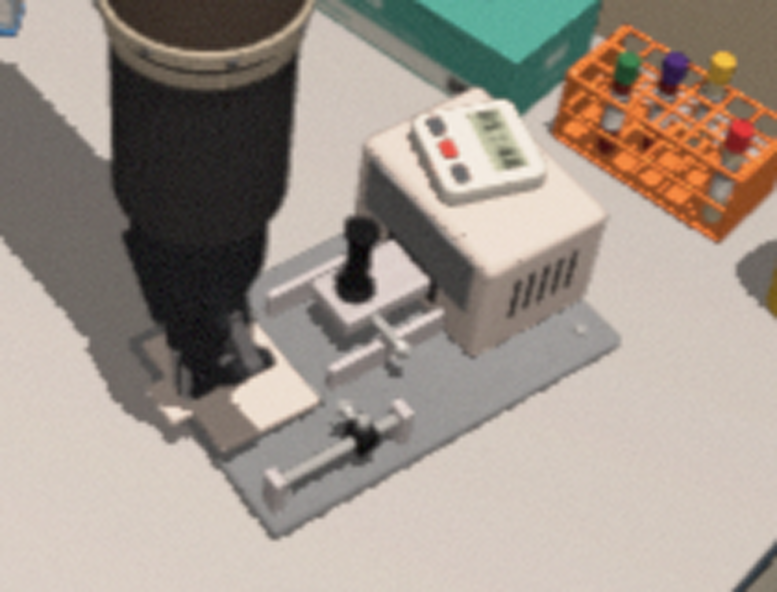

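Call:
{"fn": "apply_moves", "kwargs": {"moves": [{"claw": 0,"translation": [0,0,0.4],"turn": [0,0,0]},{"claw": 0,"translation": [0,0,0.3],"turn": [0,0,0]},{"claw": 0,"translation": [0,0,0],"turn": [0,0,0]}]}}

```text
t: 5.6
tool_pos: [486.6, -279.3, 27.6]
orientation: [[-0.226, -0.974, 0.0], [-0.974, 0.226, -0.002], [0.002, -0.001, -1.0]]
wrist_force: [-0.6, 0.4, 0.9]
width: -0.1
```

Call:
{"fn": "apply_moves", "kwargs": {"moves": [{"claw": 0,"translation": [0,0,-2],"turn": [0,0,0]},{"claw": 0,"translation": [0,0,-4],"turn": [0,0,0]},{"claw": 2,"translation": [0,0,-4.5],"turn": [0,0,0]},{"claw": 5,"translation": [0,-2,-3],"turn": [0,0,0]},{"claw": 5,"translation": [0,-4,0],"turn": [0,0,0]},{"claw": 5,"translation": [0,-4,0],"turn": [0,0,0]},{"claw": 5,"translation": [0,-1.5,0],"turn": [0,0,0]},{"claw": 5,"translation": [0,0,0],"turn": [0,0,0]},{"claw": 5,"translation": [0,0,0],"turn": [0,0,0]}]}}

```text
t: 6.5
tool_pos: [601.4, -305.6, 168.0]
orientation: [[-0.226, -0.974, 0.0], [-0.974, 0.226, -0.002], [0.002, -0.001, -1.0]]
wrist_force: [-0.5, -0.4, 0.9]
width: 50.4
```

```bash
python3 - <<'E'
from h import *
goal([-25,0,62])
m=env.camera_model('wrist');im=env.read_camera('wrist')
np.savez('w5.npz',**{k:np.array(v) for k,v in m.items()});cv2.imwrite('pics/w5o.png',im[:,:,::-1])
cv2.imwrite('pics/w5.png',cv2.resize(im[:,:,::-1],(800,600),interpolation=2))
im=env.read_camera('top')
cv2.imwrite('pics/t5.png',cv2.resize(im[105:260,265:385,::-1],None,fx=3.8,fy=3.8,interpolation=2))
E
```

```text
t 6.5 w 50.435724746447285 F [-0.5 -0.4  0.9] delta now-axes cm [-0.06  0.25 10.6 ] goal-axes [-0.04  0.25 10.6 ] turn [-0.05 -0.1   0.11]
reader pos -22.543487280879862 -0.4498979024390728 167.98606709639358
```

View pics/w5.png

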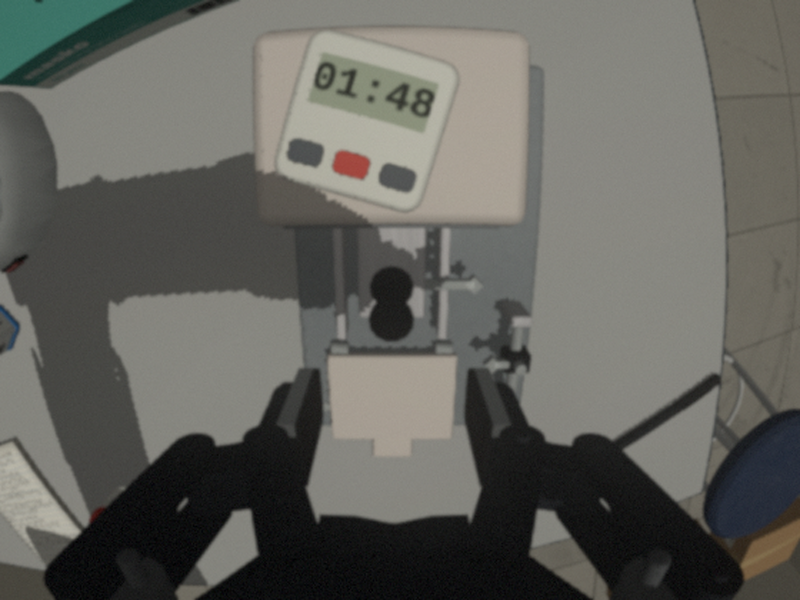

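View pics/t5.png

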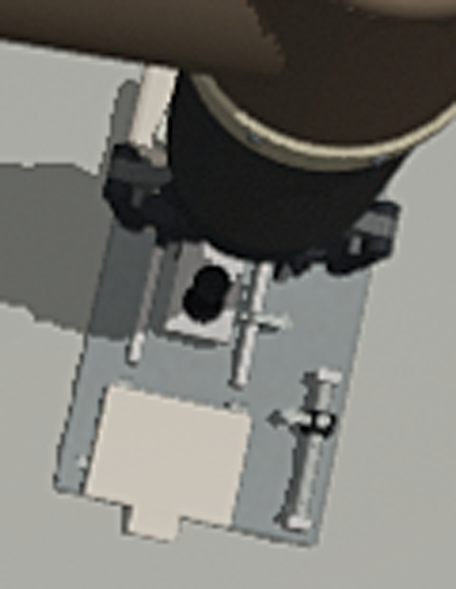

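Call:
{"fn": "apply_moves", "kwargs": {"moves": [{"claw": 5,"translation": [0,0.25,3],"turn": [0,0,0]},{"claw": 5,"translation": [0,0,3],"turn": [0,0,0]},{"claw": 5,"translation": [0,0,2],"turn": [0,0,0]},{"claw": 5,"translation": [0,0,1.7],"turn": [0,0,0]},{"claw": 5,"translation": [0,0,0.9],"turn": [0,0,0]},{"claw": 5,"translation": [0,0,0],"turn": [0,0,0]}]}}

```text
t: 7.2
tool_pos: [594.5, -304.5, 62.0]
orientation: [[-0.227, -0.974, 0.004], [-0.974, 0.227, -0.002], [0.001, -0.004, -1.0]]
wrist_force: [0.5, 0.1, 0.4]
width: 50.1
```

```bash
python3 - <<'E'
from h import *
goal([-25,0,62])
im=env.read_camera('wrist')
cv2.imwrite('pics/w6.png',cv2.resize(im[:,:,::-1],(800,600),interpolation=2))
E
```

```text
t 7.2 w 50.05826576685779 F [0.5 0.1 0.4] delta now-axes cm [-0.1  -0.46  0.  ] goal-axes [-0.1  -0.46  0.  ] turn [-0.23 -0.08  0.08]
reader pos -29.594718959872317 -1.0171204645467729 62.01830594723735
```

View pics/w6.png

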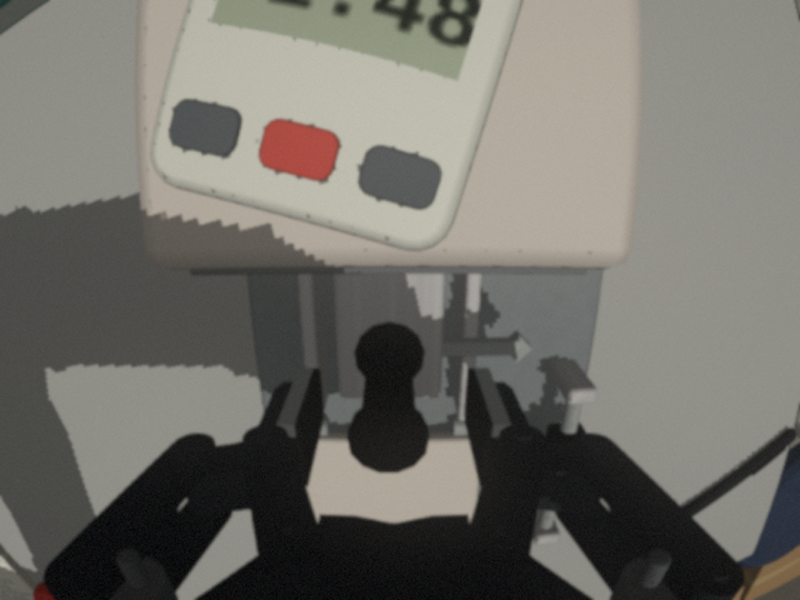

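Call:
{"fn": "apply_moves", "kwargs": {"moves": [{"claw": 5,"translation": [-0.1,-0.5,0],"turn": [-0.2,0,0]},{"claw": 0.5,"translation": [0,0,0],"turn": [0,0,0]},{"claw": 0.5,"translation": [0,0,0],"turn": [0,0,0]},{"claw": 0.5,"translation": [0,0,0],"turn": [0,0,0]},{"claw": 0.5,"translation": [0,0,0],"turn": [0,0,0]},{"claw": 0.5,"translation": [0,0,0],"turn": [0,0,0]},{"claw": 0.5,"translation": [0,0,0],"turn": [0,0,0]}], "force": 60}}

```text
t: 7.95
tool_pos: [602.0, -304.8, 66.3]
orientation: [[-0.226, -0.974, 0.005], [-0.974, 0.226, -0.003], [0.001, -0.006, -1.0]]
wrist_force: [0.0, 0.4, -1.5]
width: 19.4
```

```bash
python3 - <<'E'
from h import *
goal([-79.3,0,62])
E
```

```text
t 7.95 w 19.433715878649817 F [ 0.   0.4 -1.5] delta now-axes cm [0.03 5.72 0.4 ] goal-axes [0.05 5.72 0.43] turn [-0.34 -0.07  0.11]
reader pos -22.14441174073854 0.4648156801178436 66.30524594939067
```

Call:
{"fn": "apply_moves", "kwargs": {"moves": [{"claw": 0.5,"translation": [0,0,0],"turn": [0,0,0]},{"claw": 0.5,"translation": [0,0,0],"turn": [0,0,0]}]}}

```text
t: 8.15
tool_pos: [602.0, -304.8, 66.3]
orientation: [[-0.227, -0.974, 0.006], [-0.974, 0.227, -0.002], [0.001, -0.006, -1.0]]
wrist_force: [1.0, 0.7, -1.8]
width: 19.2
```

```bash
python3 - <<'E'
from h import *
goal([-79.3,0,62])
im=env.read_camera('wrist')
cv2.imwrite('pics/w7.png',cv2.resize(im[:,:,::-1],(800,600),interpolation=2))
im=env.read_camera('scene')
cv2.imwrite('pics/s7.png',cv2.resize(im[165:325,235:445,::-1],None,fx=3.7,fy=3.7,interpolation=2))
E
```

```text
t 8.15 w 19.196172171773476 F [ 1.   0.7 -1.8] delta now-axes cm [0.04 5.72 0.4 ] goal-axes [0.05 5.71 0.43] turn [-0.34 -0.06  0.11]
reader pos -22.160218306652546 0.48911849236641114 66.30562580881514
```

View pics/w7.png

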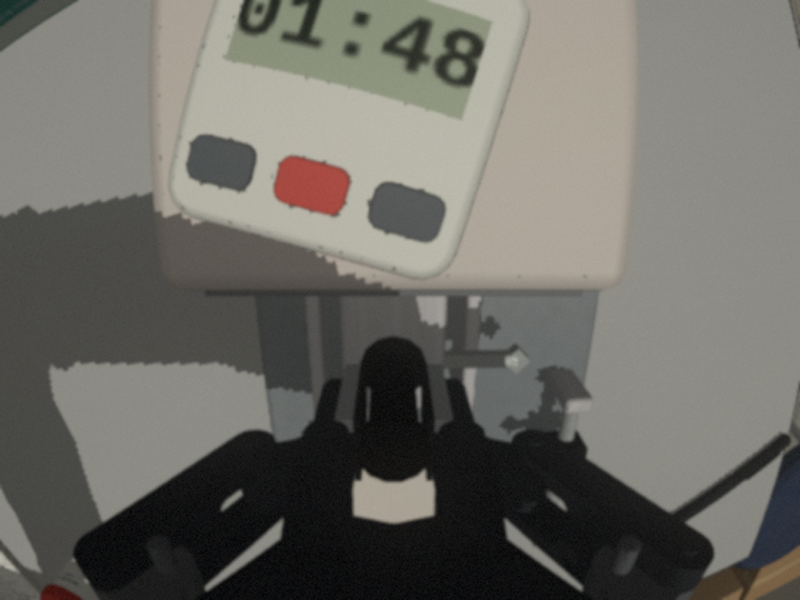

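View pics/s7.png

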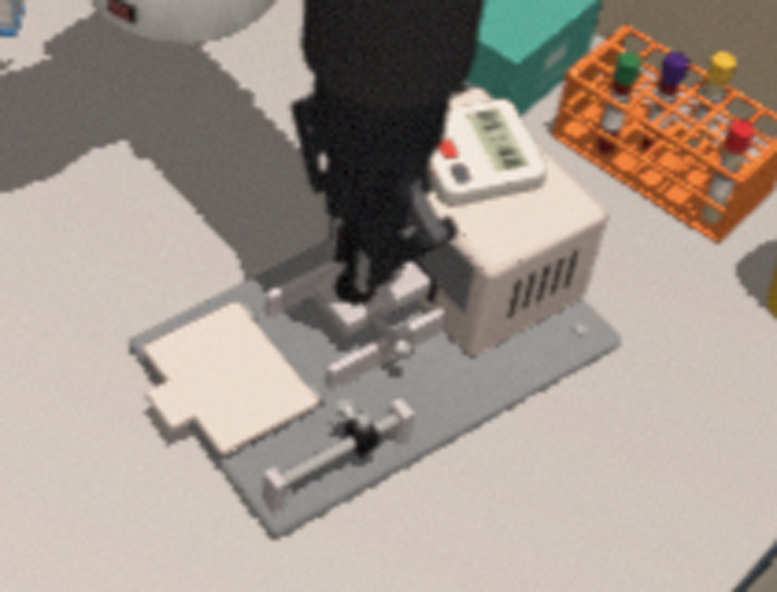

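Call:
{"fn": "apply_moves", "kwargs": {"moves": [{"claw": 3,"translation": [0,0,0],"turn": [0,0,0]},{"claw": 4,"translation": [0,0,0],"turn": [-0.3,0,0]},{"claw": 4,"translation": [0,0.2,0.4],"turn": [0,0,0]},{"claw": 4,"translation": [0,0,0],"turn": [0,0,0]}]}}

```text
t: 8.65
tool_pos: [600.4, -304.9, 62.9]
orientation: [[-0.226, -0.974, 0.001], [-0.974, 0.226, -0.002], [0.002, -0.002, -1.0]]
wrist_force: [0.2, -0.2, -0.5]
width: 40.0
```

```bash
python3 - <<'E'
from h import *
goal([-25,0,61])
E
```

```text
t 8.65 w 39.95873730816231 F [ 0.2 -0.2 -0.5] delta now-axes cm [-0.    0.13  0.19] goal-axes [-0.    0.13  0.19] turn [-0.09 -0.1   0.11]
reader pos -23.698165945926362 -0.01681825324853925 62.90362714728572
```

Call:
{"fn": "apply_moves", "kwargs": {"moves": [{"claw": 4,"translation": [0,0.1,0.2],"turn": [0,0,0]},{"claw": 0.5,"translation": [0,0,0],"turn": [0,0,0]},{"claw": 0.5,"translation": [0,0,0],"turn": [0,0,0]},{"claw": 0.5,"translation": [0,0,0],"turn": [0,0,0]},{"claw": 0.5,"translation": [0,0,0],"turn": [0,0,0]},{"claw": 0.5,"translation": [0,0,0],"turn": [0,0,0]}], "force": 60}}

```text
t: 9.25
tool_pos: [599.6, -304.2, 60.9]
orientation: [[-0.226, -0.974, 0.002], [-0.974, 0.226, -0.002], [0.001, -0.002, -1.0]]
wrist_force: [0.1, 1.0, 0.1]
width: 16.8
```

```bash
python3 - <<'E'
from h import *
goal([-79.3,0,61])
E
```

```text
t 9.25 w 16.83411186950226 F [0.1 1.  0.1] delta now-axes cm [ 0.04  5.46 -0.02] goal-axes [ 0.05  5.46 -0.01] turn [-0.12 -0.08  0.13]
reader pos -24.66249224559496 0.47917340109047224 60.94415177754167
```

Call:
{"fn": "apply_moves", "kwargs": {"moves": [{"claw": 0.5,"translation": [0,0.5,0],"turn": [0,0,0]},{"claw": 0.5,"translation": [0,1,0],"turn": [0,0,0]},{"claw": 0.5,"translation": [0,1,0],"turn": [0,0,0]},{"claw": 0.5,"translation": [0,1,0],"turn": [0,0,0]},{"claw": 0.5,"translation": [0,0.6,0],"turn": [0,0,0]},{"claw": 0.5,"translation": [0,0,0],"turn": [0,0,0]}]}}

```text
t: 9.85
tool_pos: [560.8, -295.2, 61.0]
orientation: [[-0.226, -0.974, 0.01], [-0.974, 0.226, -0.004], [0.002, -0.011, -1.0]]
wrist_force: [4.5, -1.8, -5.5]
width: 17.0
```

```bash
python3 - <<'E'
from h import *
goal([-79.3,0,61])
m=env.camera_model('wrist');im=env.read_camera('wrist')
np.savez('w8.npz',**{k:np.array(v) for k,v in m.items()});cv2.imwrite('pics/w8o.png',im[:,:,::-1])
cv2.imwrite('pics/w8.png',cv2.resize(im[:,:,::-1],(800,600),interpolation=2))
for c in ['scene','top']: cv2.imwrite(f'pics/{c}8.png',env.read_camera(c)[:,:,::-1])
a=cv2.imread('pics/scene8.png')[225:305,275:395];cv2.imwrite('pics/scene8z.png',cv2.resize(a,None,fx=6.5,fy=6.5,interpolation=2))
a=cv2.imread('pics/top8.png')[150:260,265:385];cv2.imwrite('pics/top8z.png',cv2.resize(a,None,fx=5,fy=5,interpolation=2))
E
```

```text
t 9.85 w 16.9519063166673 F [ 4.5 -1.8 -5.5] delta now-axes cm [ 0.03  1.48 -0.02] goal-axes [ 0.04  1.48 -0.  ] turn [-0.61 -0.09  0.16]
reader pos -64.52988963478535 0.38588144403484215 60.98708508541572
```

View pics/w8.png

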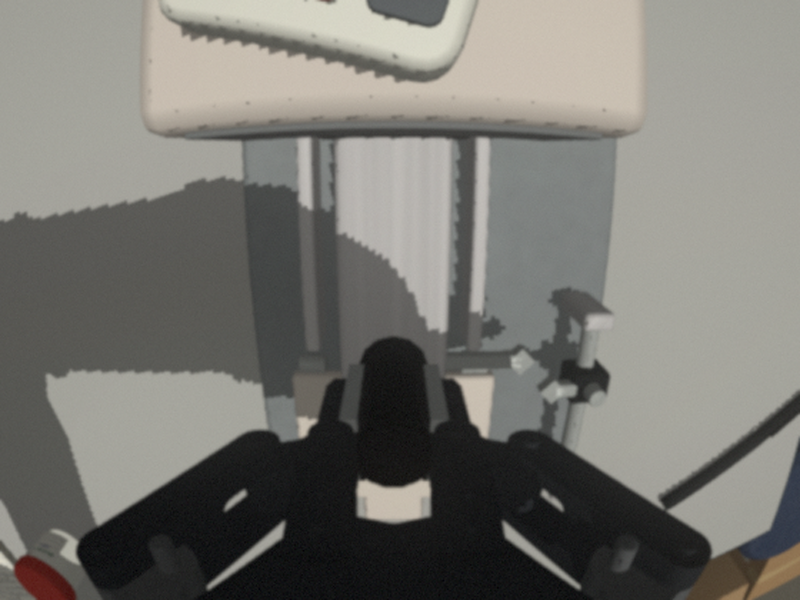

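View pics/scene8z.png

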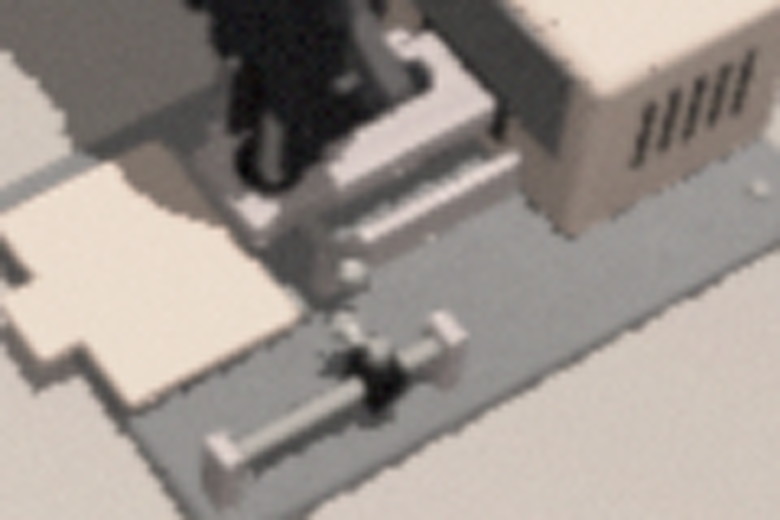

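View pics/top8z.png

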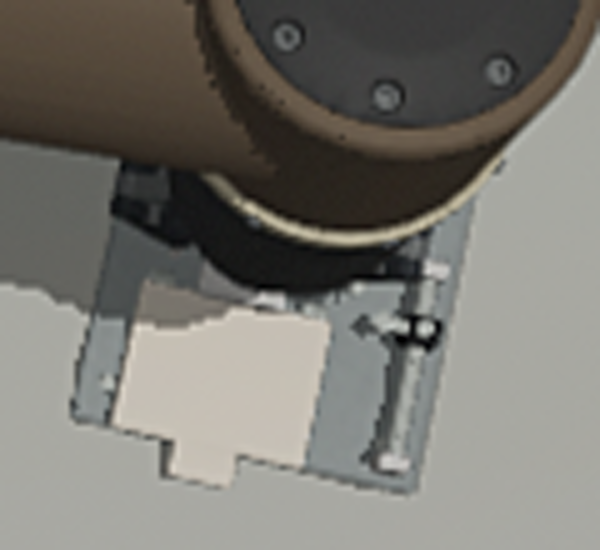

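```bash
python3 - <<'E'
import cv2
a=cv2.imread("pics/w8o.png")[230:300,340:435];cv2.imwrite("pics/w8z.png",cv2.resize(a,None,fx=8,fy=8,interpolation=2))
E
```

```text
(no output)
```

View pics/w8z.png

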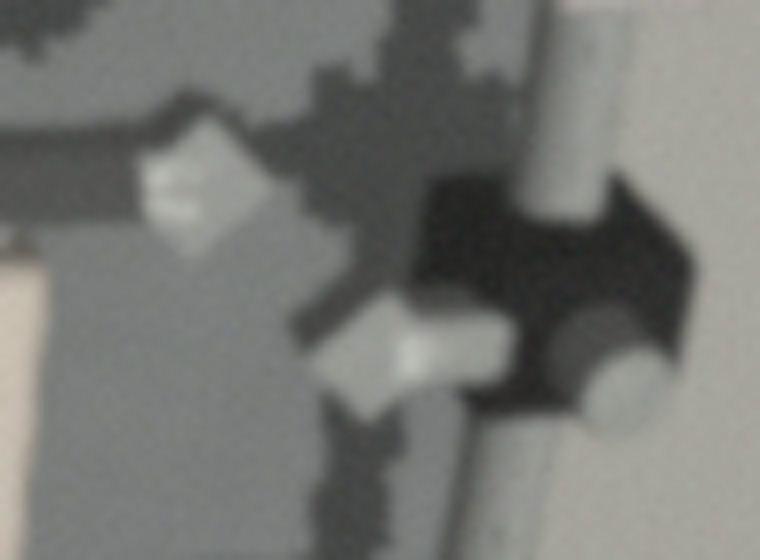

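```bash
python3 - <<'E'
from h import *
m=dict(np.load('w8.npz'))
g=lambda u,v,h:fonz(m,u/8+340-.4,v/8+230-.4,h)
c,s=np.cos(Pr[2]),np.sin(Pr[2]);ex=np.array([c,s,0]);ey=np.array([-s,c,0])
for a,b in[((270,188),(312,357)),((205,115),(395,292)),((195,258),(365,420))]:
  for h in (42,45):
    A=g(*a,h);B=g(*b,h);o=np.array([Pr[0],Pr[1],0])
    print(h,'ptr',ex@(A-o),ey@(A-o),'idx',ex@(B-o),ey@(B-o),'dx',ex@(B-A))
E
```

```text
42 ptr -65.32060760468993 -55.863639408422046 idx -79.51365759077494 -61.06790091429538 dx -14.193049986085029
45 ptr -63.840721194336254 -54.81159107850972 idx -77.77180474310678 -59.91979558135104 dx -13.931083548770522
42 ptr -59.438433868684854 -50.27695009089913 idx -74.26158965343214 -66.91261739045451 dx -14.823155784747286
45 ptr -58.06711694119771 -49.32801737731524 idx -72.61667618999971 -65.65663393731225 dx -14.549559248801998
42 ptr -70.81419616130832 -50.82836274120842 idx -85.28987589010217 -66.2303304006745 dx -14.475679728793853
45 ptr -69.23291253022619 -49.869252397894925 idx -83.44140921873084 -64.98694017394337 dx -14.20849668850466
```

Call:
{"fn": "apply_moves", "kwargs": {"moves": [{"claw": 0.5,"translation": [0,0.7,0],"turn": [0,0,0]},{"claw": 0.5,"translation": [0,0.7,0],"turn": [0,0,0]},{"claw": 0.5,"translation": [0,0,0],"turn": [0,0,0]},{"claw": 0.5,"translation": [0,0,0],"turn": [0,0,0]}]}}

```text
t: 10.4
tool_pos: [550.7, -292.9, 60.9]
orientation: [[-0.225, -0.974, 0.013], [-0.974, 0.225, -0.005], [0.002, -0.014, -1.0]]
wrist_force: [4.2, -1.8, -5.7]
width: 17.1
```

```bash
python3 - <<'E'
from h import *
goal([-79.3,0,61])
m=env.camera_model('wrist');im=env.read_camera('wrist')
np.savez('w9.npz',**{k:np.array(v) for k,v in m.items()});cv2.imwrite('pics/w9o.png',im[:,:,::-1])
cv2.imwrite('pics/w9z.png',cv2.resize(im[220:300,330:435,::-1],None,fx=7,fy=7,interpolation=2))
E
```

```text
t 10.4 w 17.084627466093057 F [ 4.2 -1.8 -5.7] delta now-axes cm [ 0.03  0.45 -0.01] goal-axes [ 0.03  0.45 -0.01] turn [-0.8  -0.13  0.22]
reader pos -74.82720832054207 0.34247319310159696 60.93178090003261
```

View pics/w9z.png

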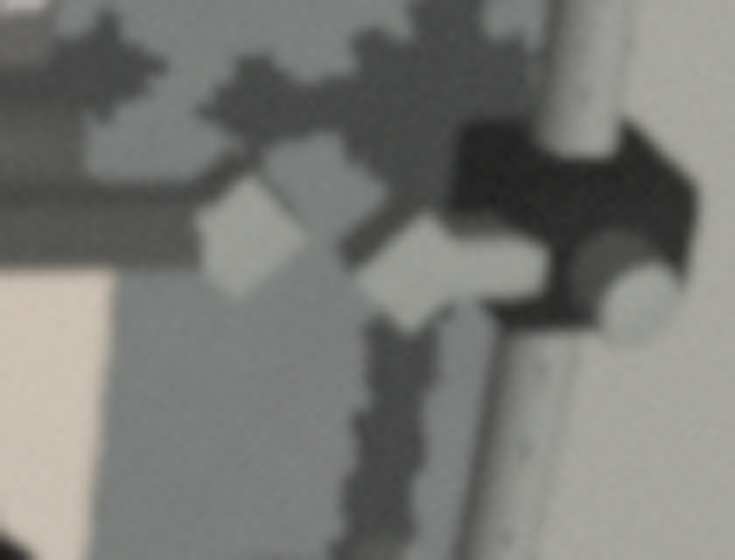

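Call:
{"fn": "apply_moves", "kwargs": {"moves": [{"claw": 0.5,"translation": [0,0.5,0],"turn": [0,0,0]},{"claw": 0.5,"translation": [0,0,0],"turn": [0,0,0]},{"claw": 0.5,"translation": [0,0,0],"turn": [0,0,0]}]}}

```text
t: 10.75
tool_pos: [548.3, -292.4, 60.9]
orientation: [[-0.224, -0.974, 0.015], [-0.975, 0.224, -0.006], [0.003, -0.016, -1.0]]
wrist_force: [5.5, -1.0, -4.4]
width: 16.6
```

```bash
python3 - <<'E'
from h import *
goal([-79.3,0,61])
m=env.camera_model('wrist');im=env.read_camera('wrist')
np.savez('w10.npz',**{k:np.array(v) for k,v in m.items()});cv2.imwrite('pics/w10o.png',im[:,:,::-1])
cv2.imwrite('pics/w10z.png',cv2.resize(im[220:300,330:435,::-1],None,fx=7,fy=7,interpolation=2))
E
```

```text
t 10.75 w 16.551340152811118 F [ 5.5 -1.  -4.4] delta now-axes cm [ 0.03  0.2  -0.01] goal-axes [ 0.03  0.2  -0.01] turn [-0.91 -0.16  0.25]
reader pos -77.32944016781452 0.29077964984317717 60.94995719608894
```

View pics/w10z.png

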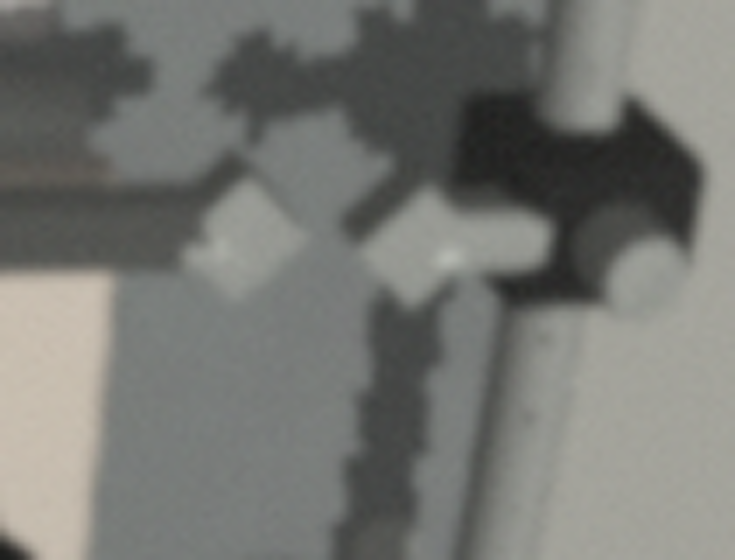

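```bash
python3 - <<'E'
from h import *
m=dict(np.load('w10.npz'))
g=lambda u,v,h:fonz(m,u/7+330-.4,v/7+220-.4,h)
c,s=np.cos(Pr[2]),np.sin(Pr[2]);ex=np.array([c,s,0]);ey=np.array([-s,c,0])
for a,b in[((307,240),(360,247)),((248,178),(430,185)),((238,302),(410,308))]:
    A=g(*a,42);B=g(*b,42);o=np.array([Pr[0],Pr[1],0])
    print('ptr',ex@(A-o),ey@(A-o),'idx',ex@(B-o),ey@(B-o),'dx',ex@(B-A))
E
```

```text
ptr -78.44285598763663 -56.10682296741392 idx -79.23164437484157 -60.88171498218334 dx -0.7887883872049284
ptr -72.72542076644316 -50.34289434838589 idx -73.74146364176406 -66.35699125158789 dx -1.016042875320902
ptr -83.99942466471474 -50.77917685091023 idx -85.1382767491952 -66.24916023689676 dx -1.1388520844804595
```

Call:
{"fn": "apply_moves", "kwargs": {"moves": [{"claw": 0.5,"translation": [0,0.3,0],"turn": [0,0,0]},{"claw": 0.5,"translation": [0,0.2,0],"turn": [0,0,0]},{"claw": 0.5,"translation": [0,0.1,0],"turn": [0,0,0]},{"claw": 0.5,"translation": [0,0.1,0],"turn": [0,0,0]}]}}

```text
t: 11.2
tool_pos: [545.4, -291.7, 60.9]
orientation: [[-0.223, -0.975, 0.018], [-0.975, 0.223, -0.008], [0.003, -0.02, -1.0]]
wrist_force: [5.9, -2.3, -4.9]
width: 16.6
```

```bash
python3 - <<'E'
from h import *
goal([-79.3,0,61])
m=env.camera_model('wrist');im=env.read_camera('wrist')
np.savez('w11.npz',**{k:np.array(v) for k,v in m.items()});cv2.imwrite('pics/w11o.png',im[:,:,::-1])
cv2.imwrite('pics/w11z.png',cv2.resize(im[220:300,330:435,::-1],None,fx=7,fy=7,interpolation=2))
goal([-79.3,0,61])
for c in ['scene','top']:cv2.imwrite(f'pics/{c}11.png',env.read_camera(c)[:,:,::-1])
for i in range(4): env.read_camera('top')
goal([-79.3,0,61]);print(env.state()['dq'].round(2))
E
```

```text
t 11.2 w 16.627481628235632 F [ 5.9 -2.3 -4.9] delta now-axes cm [ 0.03 -0.1  -0.  ] goal-axes [ 0.03 -0.1  -0.01] turn [-1.12 -0.19  0.3 ]
reader pos -80.29919753590148 0.2783515333648907 60.93842075514548
t 11.25 w 16.44345779618011 F [ 6.  -2.6 -5.8] delta now-axes cm [ 0.03 -0.11 -0.  ] goal-axes [ 0.03 -0.11 -0.01] turn [-1.12 -0.19  0.3 ]
reader pos -80.35191666358737 0.2752485454642759 60.94333934970003
t 11.55 w 16.750729074660402 F [ 5.6 -1.  -5.3] delta now-axes cm [ 0.03 -0.1  -0.  ] goal-axes [ 0.03 -0.1  -0.01] turn [-1.11 -0.19  0.3 ]
reader pos -80.34232792658935 0.2960003822354089 60.94003866875371
[ 0.04  0.08 -0.03  0.07 -0.09 -0.02]
```

View pics/w11z.png

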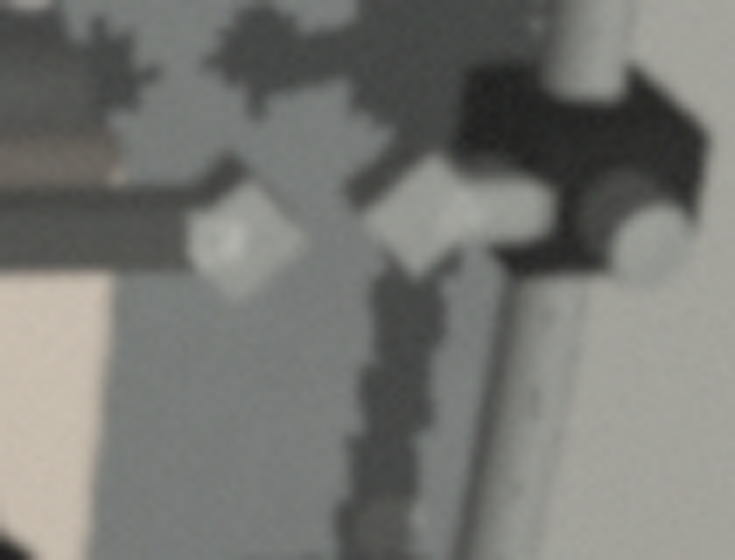

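View pics/scene11.png

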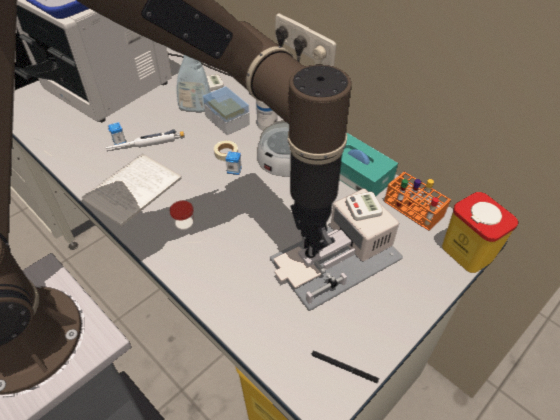

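Call:
{"fn": "apply_moves", "kwargs": {"moves": [{"claw": 0.5,"translation": [0,-0.1,0],"turn": [0,0,0]},{"claw": 0.5,"translation": [0,0.1,0],"turn": [0,0,0]}]}}

```text
t: 11.75
tool_pos: [547.0, -292.1, 61.0]
orientation: [[-0.223, -0.975, 0.019], [-0.975, 0.223, -0.008], [0.004, -0.021, -1.0]]
wrist_force: [6.3, -1.8, -5.0]
width: 17.0
```

```bash
python3 - <<'E'
from h import *
goal([-79.3,0,61])
m=env.camera_model('wrist');im=env.read_camera('wrist')
np.savez('w12.npz',**{k:np.array(v) for k,v in m.items()})
cv2.imwrite('pics/w12z.png',cv2.resize(im[220:300,330:435,::-1],None,fx=7,fy=7,interpolation=2))
for i in range(6): env.read_camera('top')
goal([-79.3,0,61]);print(env.state()['dq'].round(2))
E
```

```text
t 11.75 w 17.01336828296086 F [ 6.3 -1.8 -5. ] delta now-axes cm [ 0.03  0.07 -0.  ] goal-axes [ 0.03  0.07 -0.  ] turn [-1.18 -0.21  0.32]
reader pos -78.64775220366691 0.2563902878076334 60.97309132055818
t 12.1 w 16.676887662341997 F [ 5.9 -2.  -5.4] delta now-axes cm [ 0.03  0.05 -0.  ] goal-axes [ 0.03  0.05 -0.  ] turn [-1.18 -0.2   0.32]
reader pos -78.75788967673195 0.27433518378670385 60.99318395657616
[ 0.09 -0.08 -0.06  0.06  0.06  0.04]
```

View pics/w12z.png

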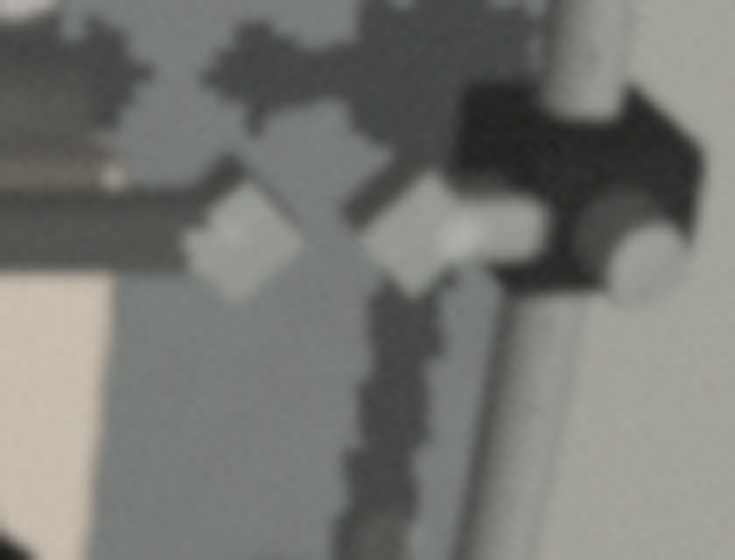

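```bash
python3 - <<'E'
from h import *
m=dict(np.load('w12.npz'));g=lambda u,v:fonz(m,u/7+330-.4,v/7+220-.4,42)
ex=np.array([np.cos(Pr[2]),np.sin(Pr[2]),0])
print(ex@(g(360,236)-g(303,240)),ex@(g(432,175)-g(247,178)))
print(env.sign_off())
E
```

```text
0.21923331590027506 -0.1035924401352637
the job is handed in; nothing more can be done
None
```

I folded the front flap flat, then gripped the post and pulled the slide out about 54 mm to the index. I handed the job in at about 12 s with the slide still held there; the sign-off gives no verdict.

- **Pointer and index:** in the last wrist picture the pointer and index tips were level within about 0.3 mm along the reader's x.
- **Hold:** the fingers stood at 16.7 mm on the 16 mm post. The pull read about 6 N in the slide direction, and the arm stayed still to about 0.1 mm over 0.35 s.
- **Flap:** it lay flat in the pictures. I pressed it until the fingertips were at z 27.6 mm, which is about 1.53 rad. I had no direct reading of its angle.
- **Index and bystanders:** the index measured at x -79.3 mm before the pull and -79.2 mm near its end. In the last scene picture the timer, cup, cartridge and pen looked unmoved, but I did not measure them again.

Three things did not go cleanly:
- **First grip:** it sat about 5 mm too high, at a 19 mm opening, so I redid it before pulling.
- **Pull:** I overshot the index by about 2 mm, inside the 5 mm limit, and brought the slide back.
- **Tilt:** at the end the tool was tilted about 1.2° under the spring load.

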